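# Click the tasting score wheel to its mark and enter it

## Task

On the wooden score counter, use a fingertip to flick the star-shaped thumbwheel clockwise (seen from above), click by click, until the tooth with the raised round stud rests in the click beside the upright steel marker pin on the fence, without going past it. Then push the round button beside the wheel all the way down to enter the score, and let it come up again. Nothing is to be picked up: leave the vials, flasks, glass, bottle and phone standing where they are.

Things in the scene. Friction and masses are not known exactly. Their poses are not given: they have to be found in the camera images.
- counter: the score counter: a fixed oak plinth 176 (x) x 270 (y) x 28 mm high; origin at the centre of its underside, z up, x pointing from its front (robot side) to its rear. A fence stands round the wheel (64 to 72 mm from the wheel's axis, top 50 mm above the table), open only at the front, over 70 degrees either side of the counter's -x direction from the axis
- pin_top (a point): top centre of the fixed steel marker pin (10 mm diameter, standing 36 mm tall on the fence, top 86 mm above the table), 68 mm from the wheel's axis. It stands in one of four places on the fence: 90, 45, 0 or -45 degrees from the counter's +x direction, counted towards +y; low flat caps 3 mm high close the other three. The target is the click that brings the stud's tooth to point at the pin
- wheel_axis (a point): point on the upright axis of the white star thumbwheel, level with its teeth's tops (52 mm above the table); frame parallel to the counter's. Hub radius 34 mm; 8 straight teeth 45 degrees apart reach to 58 mm from the axis, 6 mm wide, from 34 to 52 mm above the table. At rest one tooth points straight to the front (counter's -x), the next ones 45 degrees on
- front_gap (a point): fixed point 51 mm from the wheel's axis, level with the teeth's tops, 22.5 degrees from the counter's -x direction towards its -y: there a gap between two teeth (about 32 mm wide) is centred when the wheel rests. A fingertip let down into it and swept 45 degrees round the axis, towards the counter's +y, to the next gap's place advances the wheel one click
- wheel_stud (a point): centre of the top of the steel stud (10 mm diameter, 9 mm tall, top 61 mm above the table) that stands on one tooth, 50 mm from the wheel's axis
- thumbwheel (a joint): wheel angle in rad, growing clockwise seen from above (front teeth move to the counter's +y). A spring detent holds it at multiples of 0.785 (one click) and snaps it on once past half-way; 3 to 4 N at a tooth turn it over. At 0 the stud points straight to the front (-x): it starts there, 2 to 5 clicks before the pin. Stud and pin in line: 2, 3, 4 or 5 clicks. Inner stops at -0.3 and 4.9: it cannot be brought round backwards
- enter_top (a point): centre of the top face of the round entry button (32 mm diameter) on the counter's plinth, to the +y side of the wheel
- enter (a joint): travel of the button in m: 0 up, 0.006 fully down (5 N); springs back when let go
- vial_a: corked glass vial, 20 mm across, 70 mm tall, standing loose on the counter's plinth behind the button; leave it alone. Origin: centre of its underside
- vial_b: the same kind of corked vial, standing loose on the plinth near its rear left corner; leave it alone. Origin: centre of its underside
- flask: stoppered conical glass flask, 66 mm across, 125 mm tall, standing loose behind the counter; leave it alone. Origin: centre of its underside
- flask_b: smaller stoppered conical flask, 66 mm across, 100 mm tall, standing loose on the table near the counter; leave it alone. Origin: centre of its underside
- snifter: small stemmed tasting glass, 54 mm across, 100 mm tall, standing loose on the table; leave it alone. Origin: centre of its underside
- water: capped water bottle, 56 mm across, 170 mm tall, standing loose behind the counter; leave it alone. Origin: centre of its underside
- phone: mobile phone lying flat, 75 x 155 x 9 mm; leave it alone. Origin: centre of its underside

How it is judged:
On the way, in this order (a step that is already met when the one before it is completed fails the run):
1. the wheel rests with the stud beside the pin (horizontal distance between wheel_stud and pin_top below 0.0195 m and velocity of joint thumbwheel between -0.3 and 0.3 rad/s), for 0.3 s.
2. the button is pushed fully down (horizontal distance between wheel_stud and pin_top below 0.0195 m and value of joint enter above 0.005 m), for 0.02 s.
At the end, for the whole second after the job is handed in: the thumbwheel rests in the click with the stud beside the pin (stud and pin tops less than 19.5 mm apart seen from above, 18 mm when in line; about 0.12 rad), the button has been pushed down after that (more than 5 of its 6 mm) and is up again (less than 1.5 mm) (all of step 1 and value of joint enter below 0.0015 m); the robot touches nothing.
It fails at once if the stud is turned past the pin (more than half a click) ((x of pin_top in the frame of counter below 0.03 m and value of joint thumbwheel above 1.9635 rad) or (x of pin_top in the frame of counter between 0.03 and 0.058 m and y of pin_top in the frame of counter above -0.05 m and value of joint thumbwheel above 2.7489 rad) or (x of pin_top in the frame of counter above 0.058 m and value of joint thumbwheel above 3.5343 rad) or (x of pin_top in the frame of counter between 0.03 and 0.058 m and y of pin_top in the frame of counter below -0.05 m and value of joint thumbwheel above 4.3197 rad)).
It fails at once if the button is pushed while the wheel is not in the click at the pin (value of joint enter above 0.003 m and horizontal distance between wheel_stud and pin_top above 0.0205 m).
It fails at once if a bystander is lifted, shifted by more than 30 mm or tipped over (distance of any of vial_a, vial_b, flask, flask_b, snifter, water, phone from where it was at the start of the episode above 0.03 m or angle between any of vial_a, vial_b, flask, flask_b, snifter, water, phone's own z axis and vertical above 0.5 rad).
It also fails if it takes over 54 s, if anything falls off the work surface, if the arm or the gripper's body presses on something with over 40 N, if the wrist force passes 120 N, or if a joint passes its speed limit or range.

## Robot

A 7-joint arm with a two-finger parallel gripper is mounted at the origin on the work surface. World frame = base frame: x ahead of the robot, y to its left, z up, the work surface at z = 0. Lengths are in m, angles in rad, forces in N, time in s.
With the tool pointing down it reaches from about 0.4 to 0.9 m from the base axis. Payload 5.5 kg.
Tool frame: the origin (TCP) lies between the finger pads; the fingertips stand 8 mm ahead of it and the grasp point (between the pads) lies 11 mm behind it (r.tip_reach is the distance from the TCP to the fingertips, in m); z points along the fingers, y is the line along which they close (so a half turn about z gives the same grasp; the last joint's range is limited). The gripper opens to 85 mm and grips with 20 to 120 N. Pads are 22 mm wide; open, the fingers measure 114 mm over their backs; the gripper's body (76 mm by 85 mm) begins 54 mm behind the grasp point. The pads swing forward as they close: fully open they stand 13 mm farther back than shut.
Start: joints at [1.503, 0.501, -0.427, 1.55, 0.221, 1.138, -0.21], TCP at [0.211, -0.615, 0.239] pointing down, gripper open.
Joint ranges: [-2.88, 2.88], [-0.31, 2.03], [-1.54, 1.56], [0.2, 2.42], [-1.41, 4.55], [0.19, 2.02], [-2.57, 2.57]. Speed limits (rad/s): [2.57, 2.57, 3.14, 3.14, 3.14, 3.14, 3.14].

## Interface

Orientations are given as a unit quaternion [x, y, z, w].
In Python, from rig import sensors, vision, r, spotter gives the robot as it stands.
- The arm moves only by the tool arm_command, never from a script. Its argument "commands" is a list that holds one entry, the list of rows, each a list of 6 numbers: the shift along the tool's x, y, z in mm, then the turn, a rotation vector about the tool's x, y, z in rad. A call has 1 to 20 rows; each row is the pose to reach, as a shift and turn from the pose commanded when the call began, along the tool's axes at that moment; what a row does not reach only later rows make up. A row lasts 1/12 s, in which the tool goes at most 41.7 mm and 7.16 degrees, less where a joint would pass 70% of its speed; a pose out of reach is approached as far as the arm can. A call with a gripper value outside its range is refused whole. "claw" is the closure, from 0 (fully open) to 1 (shut), set as the call begins (left out, the last holds). The fingers move at their own pace and stop on an object; "squeeze" is the grip in N (left out, the last holds). Time passes only in rows, so rows that repeat a pose let the fingers close. It gives the time, the measured TCP pose, the force, the opening and the grip force at its end, in the units of the state.
- sensors.get_state(): the state, without advancing time (a new reading comes with each control period).
- vision.capture(name): name is "side" or "top" or "wrist"; returns (picture, depth): 400x640x3 uint8, red, green, blue; 400x640 float32, m along the optical axis (not along the pixel's ray), 0 where there is no reading.
- vision.camera_params(name): a dict with "camera_matrix" (3x3 intrinsics, pixels), "extrinsics" (4x4, takes a point from camera to world coordinates). Camera axes: x right, y up, looking along -z (the intrinsics and any distortion apply to the point x, -y, -z); pixel columns grow to the right and rows downward; lengths in m; the calibration is good to about 2 mm. A picture is of the moment at which its call begins: read the wrist's pose just before it. camera_params takes no time and is no camera call; for the wrist camera it gives the pose at the moment of the call.
- r.close_job(): hands the job in; it is judged then, once.
Trained networks look in the newest picture that a camera, given by its name, has taken for a name from the list of things; names that differ only in an ending like _2 or _b are one class to them, and where a whole thing is asked for, a point or a joint stands for the part that bears it (a point fixed in the world has none). Each returns a list of dicts, best first, with "confidence" (0 to 1); they miss things now and then, are a little off and sometimes report something else, mostly with a low value. They report only what shows in the picture. A call takes as long as a camera call.
- spotter.find_in(camera, target): "bbox" ([left, top, width, height] in pixels, round what is visible of it).
- spotter.pinpoint(camera, target): "at" ([column, row] in pixels: a listed point, or the origin of a listed thing).
The state is a dict: "time": time; "joints": joint angles; "joint_vel": joint speeds; "effort": joint torques, N m; "position": TCP position; "eef_rot": TCP orientation; "ft_force": force on the tool from outside, world axes, zero at the start; "moment": the same for the moment, N m; "width": finger opening in m; "finger_force": force on a finger pad.
Only numpy, scipy, OpenCV 4.12 (cv2) and the standard library are available. Lean on these libraries where they do the work, as an engineer would, in place of code of your own. Each camera call takes 0.05 s, during which the arm holds its last target. There are 200 camera calls.

## Working session

There is one attempt and no reset: what is moved stays moved. The work goes in short steps, Python scripts to look and compute and a tool call to move; the robot and the scene stay as the last step left them, time stands still between calls to the robot, and variables do not carry over. Pictures are saved under pics/ and viewed, at most 10 in all, crops included, and the job is handed in when it is done.

Besides the shell and the picture viewer there is one more tool, called after "Request:" by a JSON object that holds its "fn" and its "kwargs". arm_command: Moves the arm, as the interface text tells. Its arguments: {"type":"object","properties":{"commands":{"type":"array","items":{"type":"array","items":{"type":"array","items":{"type":"number"}}}},"claw":{"type":"number"},"squeeze":{"type":"number"}},"required":["commands"]}

```bash
mkdir -p pics; ls
cat > h.py <<'E'
import numpy as np, cv2
from rig import sensors, vision, r, spotter
from scipy.spatial.transform import Rotation as R
def ray(cam,uv,P=None):
    P=P or vision.camera_params(cam); K=np.array(P["camera_matrix"]);E=np.array(P["extrinsics"])
    p=np.linalg.solve(K,[uv[0],uv[1],1.]); return E[:3,3],E[:3,:3]@np.array([p[0],-p[1],-p[2]])
def at_z(cam,uv,z,P=None):
    o,d=ray(cam,uv,P); return o+d*(z-o[2])/d[2]
def project(cam,X):
    P=vision.camera_params(cam);K=np.array(P["camera_matrix"]);E=np.array(P["extrinsics"])
    c=E[:3,:3].T@(np.array(X)-E[:3,3]); q=K@np.array([c[0],-c[1],-c[2]]); return q[:2]/q[2]
def snap(cam,name=None):
    p,d=vision.capture(cam)
    if name: cv2.imwrite(f"pics/{name}.png",cv2.cvtColor(p,cv2.COLOR_RGB2BGR))
    return p,d
E
python3 - <<'E'
from h import *
Z=dict(wheel_axis=.052,front_gap=.052,wheel_stud=.061,pin_top=.086,enter_top=None,counter=0)
s=sensors.get_state();print(s)
for c in("top","side"):
    p,d=snap(c,c+"0"); print(c,vision.camera_params(c))
    for n,z in Z.items():
        for f in spotter.pinpoint(c,n)[:2]:
            u,v=f["at"];dd=d[int(v),int(u)]
            o,dr=ray(c,(u,v)); P=vision.camera_params(c);K=P["camera_matrix"]
            print(n,round(f["confidence"],2),np.round([u,v],1),"z:",z,np.round(at_z(c,(u,v),z),4) if z is not None else "", "depth",np.round(o+dr*dd,4))
    for n in("vial_a","flask","snifter","water","phone"):
        for f in spotter.pinpoint(c,n)[:2]: print(n,round(f["confidence"],2),np.round(at_z(c,f["at"],0.028 if n=="vial_a" else 0),3))
E
```

```text
pics
{'time': 0.0, 'joints': array([ 1.50320011,  0.50187198, -0.42675338,  1.55145289,  0.22080583,
        1.13829013, -0.21027158]), 'joint_vel': array([ 4.41797004e-04,  1.27584431e-05, -7.56132533e-05, -7.11505609e-04,
       -1.10089056e-04, -5.27061012e-04,  1.81709902e-04]), 'effort': array([-1.85141221e-04, -5.69506717e+01, -5.81692100e+00, -2.80938703e+01,
        1.03044821e-02,  1.20182137e-02, -1.90801325e-05]), 'position': array([ 0.210832  , -0.6141399 ,  0.23823966]), 'eef_rot': array([ 9.86348036e-01,  1.64671139e-01, -1.36601758e-04, -9.74429983e-04]), 'ft_force': array([-0.47695159,  0.6416342 ,  0.15492948]), 'moment': array([ 0.01895089, -0.0017112 , -0.01911579]), 'finger_force': 0.0, 'width': 0.08516851145661308}
top {'camera_matrix': array([[491.58014328,   0.        , 318.36807212],
       [  0.        , 491.58014328, 206.42393571],
       [  0.        ,   0.        ,   1.        ]]), 'extrinsics': array([[ 0.0276103 ,  0.98520467, -0.1691432 ,  0.3474872 ],
       [-0.99939409,  0.03079339,  0.01622427,  0.11323262],
       [ 0.02119272,  0.16859276,  0.9854
[... 1731 characters left out ...]
.555  -0.1361  0.052 ] depth [ 0.5581 -0.1729  0.026 ]
wheel_stud 0.66 [341.6 141.3] z: 0.061 [ 0.5595 -0.1153  0.061 ] depth [ 0.56   -0.1209  0.057 ]
pin_top 0.6 [300.1 129.3] z: 0.086 [ 0.6771 -0.121   0.086 ] depth [ 0.6775 -0.1232  0.0844]
enter_top 0.52 [319.3 174. ] z: None  depth [0.6018 0.0199 0.0496]
enter_top 0.15 [298.7 128.6] z: None  depth [ 0.7098 -0.2524 -0.0016]
counter 0.75 [318.7 165.7] z: 0 [ 0.6183 -0.0743  0.    ] depth [ 0.6134 -0.0442  0.0246]
vial_a 0.52 [0.683 0.041 0.028]
vial_a 0.47 [ 0.676 -0.018  0.028]
flask 0.77 [ 0.576 -0.293  0.   ]
snifter 0.96 [0.665 0.148 0.   ]
water 0.75 [0.783 0.013 0.   ]
water 0.4 [ 0.567 -0.197  0.   ]
phone 0.89 [0.394 0.465 0.   ]
```

Run:
```python
import cv2,numpy as np
a=cv2.imread("pics/top0.png")[130:270,290:490];b=cv2.imread("pics/side0.png")[90:230,220:420]
cv2.imwrite("pics/crop0.png",np.hstack([cv2.resize(a,(400,280),interpolation=2),cv2.resize(b,(400,280),interpolation=2)]))
```

```text
(no output)
```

View pics/crop0.png

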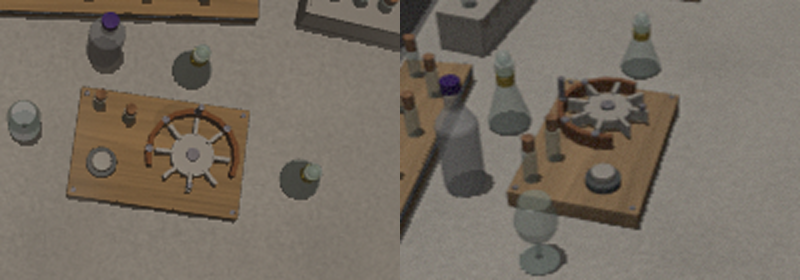

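View pics/top0.png

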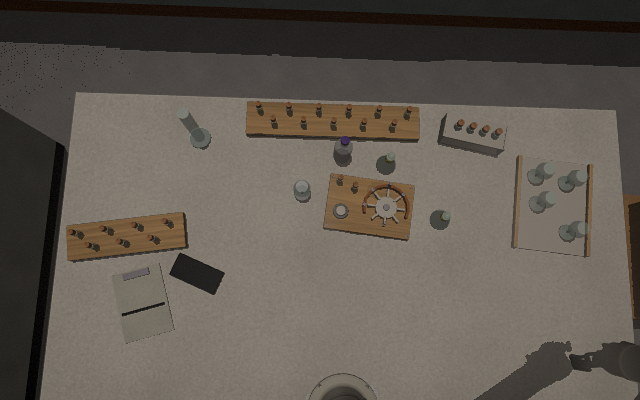

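Request:
{"fn": "arm_command", "kwargs": {"commands": [[[30,-25,-20,0,0,-0.08],[60,-50,-40,0,0,-0.18],[90,-75,-60,0,0,-0.28],[120,-100,-60,0,0,-0.36],[150,-126,-60,0,0,-0.44],[180,-151,-60,0,0,-0.52],[210,-177,-60,0,0,-0.6],[240,-202,-60,0,0,-0.68],[270,-227,-60,0,0,-0.76],[300,-253,-60,0,0,-0.84],[330,-278,-60,0,0,-0.92],[360,-303,-60,0,0,-1.0],[390,-328,-60,0,0,-1.05],[420,-354,-60,0,0,-1.1],[446,-375,-60,0,0,-1.1],[446,-375,-60,0,0,-1.1],[446,-375,-60,0,0,-1.1],[446,-375,-60,0,0,-1.1]]], "claw": 1}}

```text
time: 2.7
position: [0.5109, -0.1157, 0.2992]
eef_rot: [0.755, 0.656, -0.0, 0.0]
ft_force: [-0.3, -0.3, 0.1]
width: -0.0002
finger_force: 0.0
```

```bash
cat > look.py <<'E'
from h import *
import sys
Z=dict(wheel_axis=.052,front_gap=.052,wheel_stud=.061,pin_top=.086,enter_top=.05,counter=0)
s=sensors.get_state();print(s["time"],s["position"],s["eef_rot"],s["width"],s["joints"].round(2))
P=vision.camera_params("wrist");p,d=snap("wrist",sys.argv[1]);print(P["extrinsics"].round(3))
for n,z in Z.items():
    for f in spotter.pinpoint("wrist",n)[:2]:
        u,v=f["at"];dd=d[min(int(v),399),min(int(u),639)]; o,dr=ray("wrist",(u,v),P)
        print(n,round(f["confidence"],2),np.round([u,v],1),np.round(at_z("wrist",(u,v),z,P),4),"depth",np.round(o+dr*dd,4))
E
python3 look.py w0
```

```text
2.7 [ 0.51088107 -0.11569287  0.29917582] [ 7.54797772e-01  6.55957443e-01 -3.92746695e-04  3.26784859e-05] -0.000173452138531697 [ 0.93  0.3  -0.91  1.78  0.25  1.19 -0.19]
[[ 0.99   0.135  0.04   0.521]
 [-0.141  0.951  0.274 -0.045]
 [-0.001 -0.277  0.961  0.434]
 [ 0.     0.     0.     1.   ]]
wheel_axis 0.74 [404.7 156.5] [ 0.6104 -0.1177  0.052 ] depth [ 0.6104 -0.1177  0.0522]
front_gap 0.58 [367.6 173.6] [ 0.5656 -0.1319  0.052 ] depth [ 0.5684 -0.1372  0.0286]
wheel_stud 0.75 [362.6 162.2] [ 0.5603 -0.1158  0.061 ] depth [ 0.5602 -0.1157  0.0618]
pin_top 0.78 [478.2 162.3] [ 0.6796 -0.1284  0.086 ] depth [ 0.6794 -0.1284  0.0863]
enter_top 0.74 [379.9  28.2] [0.5944 0.0217 0.05  ] depth [0.594  0.0212 0.0524]
counter 0.68 [398.1 111.2] [ 0.6183 -0.0685  0.    ] depth [ 0.6117 -0.0669  0.0296]
```

View pics/w0.png

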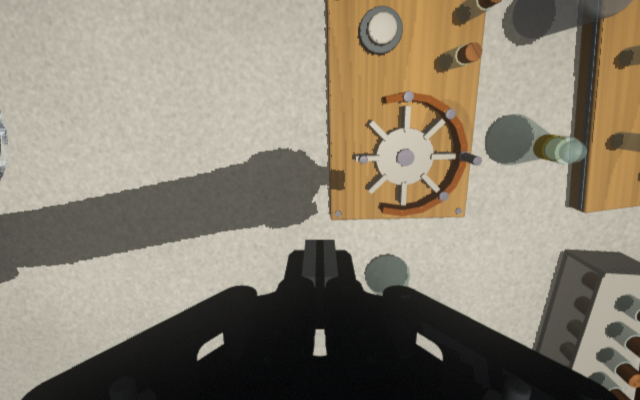

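Request:
{"fn": "arm_command", "kwargs": {"commands": [[[-3,10,25,0,0,-0.05],[-6,20,60,0,0,-0.13],[-8,30,95,0,0,-0.21],[-11,40,130,0,0,-0.3],[-11,51,160,0,0,-0.38],[-11,51,190,0,0,-0.41],[-11,51,209,0,0,-0.41],[-11,51,209,0,0,-0.41],[-11,51,209,0,0,-0.41]]]}}

```text
time: 3.8
position: [0.5593, -0.1333, 0.0896]
eef_rot: [0.606, 0.796, -0.0, -0.001]
ft_force: [0.7, 0.3, 0.0]
width: -0.0001
finger_force: 0.0
```

```bash
python3 look.py w1; python3 -c "
from h import *
print(r.tip_reach); snap('side');snap('top')
a,_=snap('side');cv2.imwrite('pics/s1.png',cv2.resize(a[90:210,240:400,::-1],(800,600),interpolation=2))"
```

```text
3.8 [ 0.55933466 -0.13325598  0.08959612] [ 6.05750945e-01  7.95653394e-01 -2.39488965e-04 -1.18797508e-03] -0.00011686229811708175 [ 0.79  0.67 -0.8   1.84  0.61  0.89 -0.04]
[[ 0.964 -0.255 -0.072  0.541]
 [ 0.265  0.927  0.265 -0.064]
 [-0.001 -0.275  0.961  0.225]
 [ 0.     0.     0.     1.   ]]
wheel_axis 0.57 [414.3 236. ] [ 0.6112 -0.1192  0.052 ] depth [ 0.6103 -0.1185  0.0541]
front_gap 0.92 [325.2 236.1] [ 0.5628 -0.1326  0.052 ] depth [ 0.5657 -0.1417  0.029 ]
wheel_stud 0.86 [330.  210.5] [ 0.5602 -0.1145  0.061 ] depth [ 0.5603 -0.1147  0.0604]
counter 0.76 [426.7 141.8] [ 0.617  -0.0689  0.    ] depth [ 0.6075 -0.0683  0.0282]
0.008
```

View pics/w1.png

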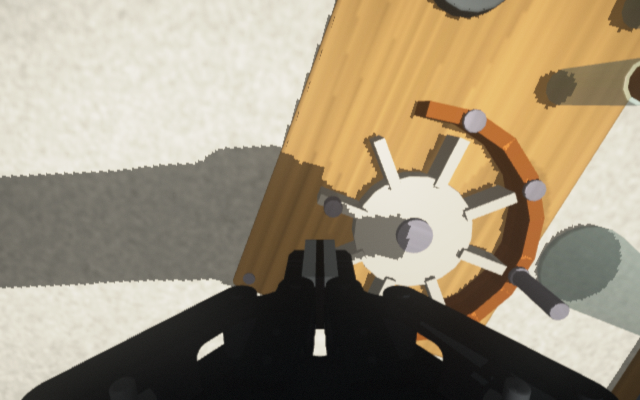

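Request:
{"fn": "arm_command", "kwargs": {"commands": [[[0,0,15,0,0,0],[0,0,30,0,0,0],[0,0,42,0,0,0],[0,0,42,0,0,0]]]}}

```text
time: 4.63
position: [0.5573, -0.133, 0.0446]
eef_rot: [0.605, 0.796, -0.001, -0.003]
ft_force: [-0.2, 0.4, -0.5]
width: 0.0001
finger_force: 0.0
```

Request:
{"fn": "arm_command", "kwargs": {"commands": [[[4.7,0.2,-1,0,0,0.087],[9.3,0.8,-2,0,0,0.175],[13.8,1.8,-2,0,0,0.262],[18.3,3.2,-2,0,0,0.349],[22.6,5,-2,0,0,0.436],[26.8,7.2,-2,0,0,0.524],[30.7,9.7,-2,0,0,0.611],[34.4,12.5,-2,0,0,0.698],[37.8,15.7,-2,0,0,0.785],[37.8,15.7,-2,0,0,0.785],[37.8,15.7,-2,0,0,0.785]]]}}

```text
time: 5.55
position: [0.5651, -0.0921, 0.05]
eef_rot: [0.863, 0.505, -0.0, -0.0]
ft_force: [0.9, -0.7, 0.1]
width: 0.0
finger_force: 0.0
```

```bash
python3 look.py w2
```

```text
5.55 [ 0.56505715 -0.09209927  0.05003272] [ 8.62943769e-01  5.05299895e-01 -2.28124056e-04 -1.22678093e-04] 3.9542961332735146e-05 [ 0.56  0.66 -0.58  1.87  0.51  0.76 -0.81]
[[ 0.872  0.471  0.137  0.6  ]
 [-0.49   0.838  0.241 -0.029]
 [-0.001 -0.277  0.961  0.185]
 [ 0.     0.     0.     1.   ]]
wheel_axis 0.89 [439.5 272.5] [ 0.6107 -0.1195  0.052 ] depth [ 0.6105 -0.1185  0.0535]
wheel_stud 0.89 [336.4 242.7] [ 0.5788 -0.0804  0.061 ] depth [ 0.5789 -0.0801  0.0617]
wheel_stud 0.21 [380.9 154.3] [ 0.6106 -0.0569  0.061 ] depth [ 0.6134 -0.064   0.0291]
counter 0.72 [383.  153.9] [ 0.6172 -0.0708  0.    ] depth [ 0.6144 -0.0644  0.0287]
```

View pics/w2.png

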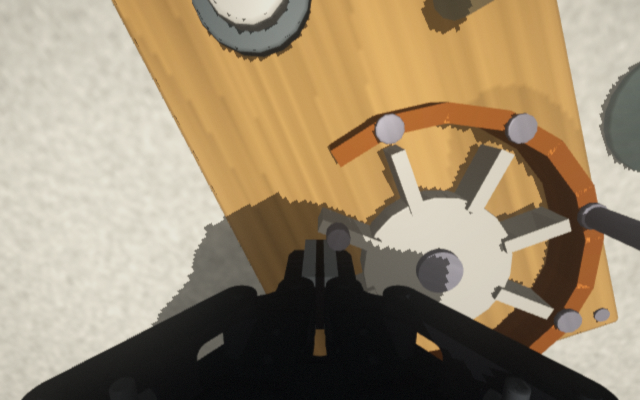

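Request:
{"fn": "arm_command", "kwargs": {"commands": [[[0,0,-15,0,0,0],[0,0,-32,0,0,0],[0,0,-38,0,0,0],[-5.6,0.3,-38,0,0,-0.105],[-11.1,1.2,-38,0,0,-0.21],[-16.5,2.6,-38,0,0,-0.314],[-21.8,4.6,-38,0,0,-0.42],[-26.8,7.2,-38,0,0,-0.524],[-31.4,10.2,-38,0,0,-0.628],[-35.8,13.7,-38,0,0,-0.733],[-37.8,15.7,-38,0,0,-0.785],[-37.8,15.7,-38,0,0,-0.785],[-37.8,15.7,-38,0,0,-0.785],[-37.8,15.7,-22,0,0,-0.785],[-37.8,15.7,-8,0,0,-0.785],[-37.8,15.7,1,0,0,-0.785],[-37.8,15.7,1,0,0,-0.785],[-37.8,15.7,1,0,0,-0.785]]]}}

```text
time: 7.4
position: [0.5595, -0.1327, 0.0485]
eef_rot: [0.605, 0.796, -0.0, -0.001]
ft_force: [0.4, 0.2, 0.6]
width: 0.0005
finger_force: 0.0
```

Request:
{"fn": "arm_command", "kwargs": {"commands": [[[4.7,0.2,0,0,0,0.087],[9.3,0.8,-1,0,0,0.175],[13.8,1.8,-1,0,0,0.262],[18.3,3.2,-1,0,0,0.349],[22.6,5,-1,0,0,0.436],[26.8,7.2,-1,0,0,0.524],[30.7,9.7,-1,0,0,0.611],[34.4,12.5,-1,0,0,0.698],[37.8,15.7,-1,0,0,0.785],[37.8,15.7,-1,0,0,0.785],[37.8,15.7,-1,0,0,0.785]]]}}

```text
time: 8.32
position: [0.5659, -0.0921, 0.051]
eef_rot: [0.863, 0.505, 0.0, 0.0]
ft_force: [-0.0, -0.3, -0.0]
width: 0.0001
finger_force: 0.0
```

```bash
python3 look.py w3
```

```text
8.3167 [ 0.56585236 -0.09212635  0.05098319] [8.62980178e-01 5.05237450e-01 3.91141806e-04 4.23752147e-04] 0.00010155496562709311 [ 0.55  0.66 -0.57  1.87  0.5   0.76 -0.81]
[[ 0.871  0.471  0.135  0.6  ]
 [-0.49   0.837  0.241 -0.029]
 [ 0.    -0.276  0.961  0.186]
 [ 0.     0.     0.     1.   ]]
wheel_axis 0.59 [438.8 270.6] [ 0.6117 -0.1192  0.052 ] depth [ 0.6116 -0.1186  0.0528]
wheel_stud 0.88 [406.8 176. ] [ 0.6165 -0.0696  0.061 ] depth [ 0.6165 -0.0694  0.0615]
counter 0.71 [380.6 150.5] [ 0.6178 -0.0686  0.    ] depth [ 0.6152 -0.0627  0.0283]
```

Request:
{"fn": "arm_command", "kwargs": {"commands": [[[0,0,-15,0,0,0],[0,0,-32,0,0,0],[0,0,-38,0,0,0],[-5.6,0.3,-38,0,0,-0.105],[-11.1,1.2,-38,0,0,-0.21],[-16.5,2.6,-38,0,0,-0.314],[-21.8,4.6,-38,0,0,-0.42],[-26.8,7.2,-38,0,0,-0.524],[-31.4,10.2,-38,0,0,-0.628],[-35.8,13.7,-38,0,0,-0.733],[-37.8,15.7,-38,0,0,-0.785],[-37.8,15.7,-38,0,0,-0.785],[-37.8,15.7,-38,0,0,-0.785],[-37.8,15.7,-22,0,0,-0.785],[-37.8,15.7,-8,0,0,-0.785],[-37.8,15.7,2,0,0,-0.785],[-37.8,15.7,2,0,0,-0.785],[-37.8,15.7,2,0,0,-0.785]]]}}

```text
time: 10.17
position: [0.5595, -0.1327, 0.0474]
eef_rot: [0.605, 0.796, -0.0, -0.001]
ft_force: [-0.2, -0.3, -0.8]
width: -0.0002
finger_force: 0.0
```

Request:
{"fn": "arm_command", "kwargs": {"commands": [[[4.7,0.2,0,0,0,0.087],[9.3,0.8,-1,0,0,0.175],[13.8,1.8,-1,0,0,0.262],[18.3,3.2,-1,0,0,0.349],[22.6,5,-1,0,0,0.436],[26.8,7.2,-1,0,0,0.524],[30.7,9.7,-1,0,0,0.611],[34.4,12.5,-1,0,0,0.698],[37.8,15.7,-1,0,0,0.785],[37.8,15.7,-1,0,0,0.785],[37.8,15.7,-1,0,0,0.785]]]}}

```text
time: 11.08
position: [0.5659, -0.0921, 0.05]
eef_rot: [0.863, 0.505, 0.0, 0.0]
ft_force: [-0.0, 0.9, 0.4]
width: -0.0
finger_force: 0.0
```

```bash
python3 look.py w4
```

```text
11.0833 [ 0.56594971 -0.0921076   0.04999812] [8.62958929e-01 5.05273742e-01 3.80012731e-04 4.34005325e-04] -1.5183758952119375e-05 [ 0.55  0.66 -0.57  1.87  0.5   0.76 -0.8 ]
[[ 0.871  0.471  0.135  0.6  ]
 [-0.49   0.837  0.241 -0.029]
 [ 0.    -0.276  0.961  0.185]
 [ 0.     0.     0.     1.   ]]
wheel_axis 0.77 [439.4 270.7] [ 0.6119 -0.1187  0.052 ] depth [ 0.6118 -0.1181  0.0529]
wheel_stud 0.64 [506.9 176.7] [ 0.6499 -0.0884  0.061 ] depth [ 0.6498 -0.0883  0.0612]
counter 0.95 [378.2 152.1] [ 0.6163 -0.0686  0.    ] depth [ 0.6138 -0.0626  0.0284]
```

Request:
{"fn": "arm_command", "kwargs": {"commands": [[[0,0,-15,0,0,0],[0,0,-32,0,0,0],[0,0,-38,0,0,0],[-5.6,0.3,-38,0,0,-0.105],[-11.1,1.2,-38,0,0,-0.21],[-16.5,2.6,-38,0,0,-0.314],[-21.8,4.6,-38,0,0,-0.42],[-26.8,7.2,-38,0,0,-0.524],[-31.4,10.2,-38,0,0,-0.628],[-35.8,13.7,-38,0,0,-0.733],[-37.8,15.7,-38,0,0,-0.785],[-37.8,15.7,-38,0,0,-0.785],[-37.8,15.7,-38,0,0,-0.785],[-37.8,15.7,-22,0,0,-0.785],[-37.8,15.7,-8,0,0,-0.785],[-37.8,15.7,1,0,0,-0.785],[-37.8,15.7,1,0,0,-0.785],[-37.8,15.7,1,0,0,-0.785]]]}}

```text
time: 12.93
position: [0.5597, -0.1327, 0.0475]
eef_rot: [0.605, 0.796, -0.0, -0.001]
ft_force: [0.4, -0.6, 0.2]
width: 0.0
finger_force: 0.0
```

Request:
{"fn": "arm_command", "kwargs": {"commands": [[[4.7,0.2,0,0,0,0.087],[9.3,0.8,-1,0,0,0.175],[13.8,1.8,-1,0,0,0.262],[18.3,3.2,-1,0,0,0.349],[22.6,5,-1,0,0,0.436],[26.8,7.2,-1,0,0,0.524],[30.7,9.7,-1,0,0,0.611],[34.4,12.5,-1,0,0,0.698],[37.8,15.7,-1,0,0,0.785],[37.8,15.7,-1,0,0,0.785],[37.8,15.7,-1,0,0,0.785],[37.8,15.7,-15,0,0,0.785],[37.8,15.7,-35,0,0,0.785],[37.8,15.7,-60,0,0,0.785],[37.8,15.7,-90,0,0,0.785],[37.8,15.7,-90,0,0,0.785],[37.8,15.7,-90,0,0,0.785]]]}}

```text
time: 14.35
position: [0.5671, -0.0934, 0.1413]
eef_rot: [0.864, 0.504, 0.002, 0.002]
ft_force: [0.3, -0.7, -1.2]
width: 0.0001
finger_force: 0.0
```

```bash
python3 look.py w5
```

```text
14.35 [ 0.56710886 -0.09338503  0.14125856] [0.86370333 0.5039944  0.00169648 0.00182156] 9.039839119175107e-05 [ 0.61  0.53 -0.64  1.83  0.39  0.91 -0.72]
[[ 0.87   0.475  0.132  0.601]
 [-0.493  0.836  0.242 -0.031]
 [ 0.004 -0.276  0.961  0.276]
 [ 0.     0.     0.     1.   ]]
wheel_axis 0.67 [393.3 207.9] [ 0.6126 -0.1195  0.052 ] depth [ 0.6012 -0.0306  0.2763]
wheel_axis 0.37 [270.5  32.5] [0.5965 0.0206 0.052 ] depth [0.5965 0.0207 0.0517]
front_gap 0.59 [341.7 252.1] [ 0.5641 -0.1316  0.052 ] depth [ 0.579  -0.0911  0.142 ]
wheel_stud 0.8 [461.7 186.9] [ 0.6588 -0.1253  0.061 ] depth [ 0.6586 -0.1249  0.0619]
enter_top 0.85 [270.4  32.2] [0.5965 0.0213 0.05  ] depth [0.5965 0.0209 0.0517]
counter 0.81 [356.9 136.4] [ 0.6163 -0.0692  0.    ] depth [ 0.6147 -0.0652  0.0284]
```

View pics/w5.png

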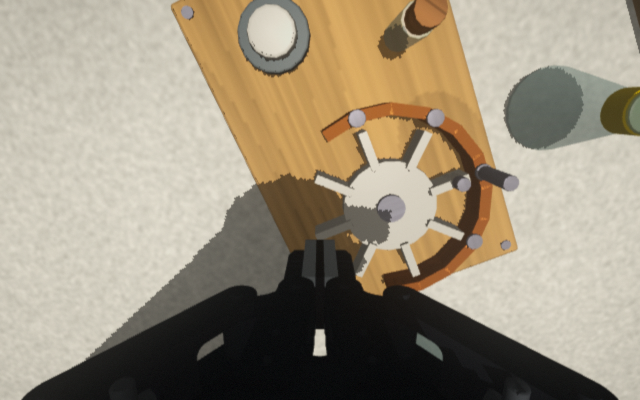

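Request:
{"fn": "arm_command", "kwargs": {"commands": [[[20,-6,0,0,0,0],[50,-14,0,0,0,0],[85,-23,10,0,0,0],[114,-31,30,0,0,0],[114,-31,55,0,0,0],[114,-31,65,0,0,0],[114,-31,65,0,0,0],[114,-31,65,0,0,0]]]}}

```text
time: 15.37
position: [0.5939, 0.0205, 0.0725]
eef_rot: [0.864, 0.503, -0.001, -0.0]
ft_force: [1.1, -0.5, 0.2]
width: 0.0002
finger_force: 0.0
```

Request:
{"fn": "arm_command", "kwargs": {"commands": [[[0,0,6,0,0,0],[0,0,11,0,0,0],[0,0,14,0,0,0],[0,0,16,0,0,0],[0,0,18,0,0,0],[0,0,19,0,0,0],[0,0,19,0,0,0]]]}}

```text
time: 15.95
position: [0.5948, 0.0209, 0.0545]
eef_rot: [0.864, 0.503, -0.0, 0.001]
ft_force: [-1.1, -2.6, 3.4]
width: -0.0001
finger_force: 1.7
```

Request:
{"fn": "arm_command", "kwargs": {"commands": [[[0,0,1,0,0,0],[0,0,2,0,0,0],[0,0,3,0,0,0],[0,0,3,0,0,0],[0,0,3,0,0,0]]]}}

```text
time: 16.37
position: [0.5949, 0.0212, 0.0521]
eef_rot: [0.864, 0.504, -0.0, 0.001]
ft_force: [-3.5, -3.8, 9.5]
width: -0.0001
finger_force: 4.6
```

Request:
{"fn": "arm_command", "kwargs": {"commands": [[[0,0,1,0,0,0],[0,0,2,0,0,0],[0,0,2,0,0,0]]]}}

```text
time: 16.62
position: [0.595, 0.0212, 0.0518]
eef_rot: [0.864, 0.504, -0.0, 0.001]
ft_force: [-7.4, -5.4, 23.2]
width: -0.0001
finger_force: 11.5
```

Request:
{"fn": "arm_command", "kwargs": {"commands": [[[0,0,-8,0,0,0],[0,0,-20,0,0,0],[0,0,-45,0,0,0],[0,0,-80,0,0,0],[0,0,-110,0,0,0],[0,0,-110,0,0,0],[0,0,-110,0,0,0],[-30,0,-110,0,0,0],[-60,0,-110,0,0,0],[-60,0,-110,0,0,0],[-60,0,-110,0,0,0],[-60,0,-110,0,0,0]]]}}

```text
time: 17.62
position: [0.5646, -0.0298, 0.1585]
eef_rot: [0.864, 0.504, -0.0, -0.001]
ft_force: [0.3, 0.5, 0.3]
width: -0.0001
finger_force: 0.0
```

```bash
python3 look.py w6
```

```text
17.6167 [ 0.56464196 -0.02979595  0.15852573] [ 8.63895449e-01  5.03670595e-01 -1.50877932e-04 -7.49486190e-04] -7.163088535143343e-05 [ 0.52  0.5  -0.66  1.83  0.37  0.94 -0.82]
[[ 0.87   0.474  0.138  0.6  ]
 [-0.494  0.836  0.239  0.033]
 [-0.002 -0.276  0.961  0.293]
 [ 0.     0.     0.     1.   ]]
wheel_axis 0.88 [426.1 265.2] [ 0.612  -0.1192  0.052 ] depth [ 0.6119 -0.1181  0.0538]
front_gap 0.88 [378.6 305.1] [ 0.5619 -0.1335  0.052 ] depth [ 0.5849 -0.0321  0.1993]
wheel_stud 0.65 [487.3 249.1] [ 0.6581 -0.1242  0.061 ] depth [ 0.6582 -0.1246  0.0604]
pin_top 0.65 [534.4 254.9] [ 0.6784 -0.1274  0.086 ] depth [ 0.6784 -0.1274  0.0859]
pin_top 0.17 [426.1 112.9] [ 0.6529 -0.0041  0.086 ] depth [ 0.6644 -0.012   0.0413]
enter_top 0.9 [322.  120.8] [0.5947 0.0215 0.05  ] depth [0.5947 0.0215 0.0505]
counter 0.63 [392.7 193.8] [ 0.6182 -0.0702  0.    ] depth [ 0.6147 -0.0511  0.0546]
```

View pics/w6.png

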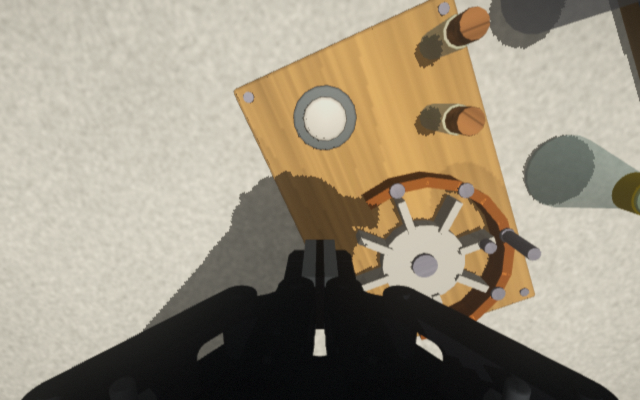

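The wrist picture shows the stud at (487, 248) in line with the pin, whose top is at (534, 255). The button is up at (324, 118), and both vials are standing.

```bash
python3 -c "
from rig import r
print(r.close_job())"
```

```text
the job is handed in; nothing more can be done
None
```

I turned the wheel four clicks so the stud rests beside the marker pin, pushed the button fully down (it bottomed out at 23 N) and it came back up; I disturbed nothing that I could see, and handed the job in at about 18 s (no verdict was returned).

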